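# Complete the crate of laser-marked housings

## Robot

A 6-joint arm with a two-finger parallel gripper is mounted at the origin on the work surface. World frame = base frame: x ahead of the robot, y to its left, z up, the work surface at z = 0. Lengths are in m, angles in rad, forces in N, time in s.
With the tool pointing down it reaches from about 0.325 to 0.9 m from the base axis. Payload 6.1 kg.
Tool frame: the origin (TCP) lies at the very end of the fingers, on their centre line; the grasp point (between the pads) lies 19 mm behind it; z points along the fingers, y is the line along which they close (so a half turn about z gives the same grasp; the last joint's range is limited). The gripper opens to 87 mm and grips with 3 to 60 N. Pads are 19 mm wide; open, the fingers measure 117 mm over their backs; the gripper's body (75 mm by 190 mm) begins 51 mm behind the grasp point.
Start: joints at [-1.237, 0.22, 1.526, -0, 1.395, -0.126], TCP at [0.277, -0.56, 0.223] pointing down, gripper open.
Joint ranges: [-2.98, 2.98], [-0.91, 2.08], [0.09, 2.57], [-1.24, 4.39], [0.2, 2.65], [-2.68, 2.68]. Speed limits (rad/s): [2.57, 2.57, 3.01, 3.14, 3.14, 3.14].

## Interface

Orientations are given as a unit quaternion [w, x, y, z].
In Python, from plant import sensors, imaging, order gives the robot as it stands.
- The arm moves only by the tool apply_moves, never from a script. Its argument "motion" is a list of rows, each a list of 4 numbers: the shift along the tool's x, y, z in m, then the turn about the tool's z in rad. In form: [[dx, dy, dz, yaw], ...]. A call has 1 to 10 rows; each row is the pose to reach, as a shift and turn from the pose commanded when the call began, along the tool's axes at that moment; what a row does not reach only later rows make up. A row lasts 1/12 s, in which the tool goes at most 41.7 mm and 7.16 degrees, less where a joint would pass 70% of its speed; a pose out of reach is approached as far as the arm can. A call with a gripper value outside its range is refused whole. "hand" is the closure, from 0 (fully open) to 1 (shut), set as the call begins (left out, the last holds). The fingers move at their own pace and stop on an object; "newtons" is the grip in N (left out, the last holds). Time passes only in rows, so rows that repeat a pose let the fingers close. It gives the time, the measured TCP pose, the force, the opening and the grip force at its end, in the units of the state.
- sensors.observe(): the state, without advancing time (a new reading comes with each control period).
- imaging.capture(name): name is "scene" or "top"; returns a dict with "img" (480x640x3 uint8, blue, green, red), "z_map" (480x640 float32, m along the optical axis (not along the pixel's ray), 0 where there is no reading), "fx", "fy", "cx", "cy" (pixels), "world_to_cam" (4x4, takes a point from world to camera coordinates). Camera axes: x right, y down, z forward; pixel columns grow to the right and rows downward; lengths in m; the calibration is good to about 2 mm. A picture is of the moment at which its call begins.
- order.close_job(): hands the job in; it is judged then, once.
Trained networks look in a picture, given as the dict that the camera call returned (one of the last four; its "shot" number tells which), for a name from the list of things; names that differ only in an ending like _2 or _b are one class to them, and where a whole thing is asked for, a point or a joint stands for the part that bears it (a point fixed in the world has none). Each returns a list of dicts, best first, with "p" (0 to 1); they miss things now and then, are a little off and sometimes report something else, mostly with a low value. They report only what shows in the picture. A call takes as long as a camera call. They do not tell look-alikes from the thing itself.
- imaging.search_frame(picture, query): "extent" ([centre column, centre row, width, height] as shares, 0 to 1, of the picture: columns of its width, rows of its height, round what is visible of it).
- imaging.silhouettes(picture, query): "region" (480x640 bool, what is visible of it) and "extent" ([centre column, centre row, width, height] as shares, 0 to 1, of the picture: columns of its width, rows of its height, round what is visible of it).
- imaging.tip_of(picture, query): "xy" ([column, row] as shares, 0 to 1, of the picture: columns of its width, rows of its height: a listed point, or the origin of a listed thing).
The state is a dict: "time_s": time; "qpos": joint angles; "joint_velocities": joint speeds; "joint_torque": joint torques, N m; "ee_pos": TCP position; "orientation": TCP orientation; "contact_force": force on the tool from outside, world axes, zero at the start; "ft_torque": the same for the moment, N m; "width": opening from 0.0 (shut) to 1.0 (fully open); "gripper_force": force on a finger pad.
Only numpy, scipy, OpenCV 4.12 (cv2) and the standard library are available. Lean on these libraries where they do the work, as an engineer would, in place of code of your own. Each camera call takes 0.05 s, during which the arm holds its last target. There are 200 camera calls.

## Task

Complete the crate: lift the stepped housing out of the marking nest, fetch the other one standing on the mat, and stand each upright on the floor of its own empty cell. Set them down gently rather than dropping them, and leave the housings already in the crate and everything else on the bench where they are.

Things in the scene. Friction and masses are not known exactly. Their poses are not given: they have to be found in the camera images.
- housing_nest: bare aluminium stepped sensor housing, 100 tall: round body 48 diameter from 0 to 58 high, sloping shoulder to 60, then a round neck 32 diameter up to 100. Origin: centre of its underside; z runs up its axis. 0.13 to 0.25 kg. It stands in the cavity of the marking nest, its underside 14 above the mat.
- housing_mat: bare aluminium stepped sensor housing, 100 tall: round body 48 diameter from 0 to 58 high, sloping shoulder to 60, then a round neck 32 diameter up to 100. Origin: centre of its underside; z runs up its axis. 0.13 to 0.25 kg. It stands on the mat between nest and crate, where it changes places with the plain blank.
- crate: black divided crate, fixed to the table, 167 (x) by 248 (y) outside plus a 6 lip at the rim, 50 high, walls and dividers 5 thick, floor 5 thick; 2 by 3 square open cells, each 76 by 76 inside, spaced 81. Origin: centre of its underside, x across the 2 rows, y along the 3 columns. Four cells hold housings; the two empty cells show a thin grey square on their floor.
- cell0 (a point): centre of the floor of a crate cell (5 above the table), at x -40.5, y -81.0 in the crate's frame
- cell1 (a point): centre of the floor of a crate cell (5 above the table), at x -40.5, y +0.0 in the crate's frame
- cell2 (a point): centre of the floor of a crate cell (5 above the table), at x -40.5, y +81.0 in the crate's frame
- cell3 (a point): centre of the floor of a crate cell (5 above the table), at x +40.5, y -81.0 in the crate's frame
- cell4 (a point): centre of the floor of a crate cell (5 above the table), at x +40.5, y +0.0 in the crate's frame
- cell5 (a point): centre of the floor of a crate cell (5 above the table), at x +40.5, y +81.0 in the crate's frame
- stored0: a housing of the same kind (48 body, 32 neck, 100 tall), already standing in a cell of the crate; which cell varies. Origin: centre of its underside.
- stored1: a housing of the same kind (48 body, 32 neck, 100 tall), already standing in a cell of the crate; which cell varies. Origin: centre of its underside.
- stored2: a housing of the same kind (48 body, 32 neck, 100 tall), already standing in a cell of the crate; which cell varies. Origin: centre of its underside.
- stored3: a housing of the same kind (48 body, 32 neck, 100 tall), already standing in a cell of the crate; which cell varies. Origin: centre of its underside.
- nest: fixed square steel block 110 by 110, 36 high: the marking nest, with a round open cavity 51 diameter and 22 deep in the middle of its top. Origin: centre of its underside, z up.
- blank: plain aluminium cylinder without a neck, 48 diameter, 62 tall, standing on the mat: an unfinished blank that stays there. Origin: centre of its underside.
- cleaner: white round bottle, 56 diameter, 130 tall, standing beyond the nest; stays there. Origin: centre of its underside.
- screwdriver: screwdriver lying flat between robot and crate, along its x axis; stays there. Origin: on its underside.
- brush: flat brush with a wooden handle lying to the left of the crate, along its x axis; stays there. Origin: on its underside.
- caliper: steel caliper lying flat, about 190 long, 9 high, at the far side of the mat; stays there. Origin: middle of its underside.
There are look-alikes about, which are no part of the job. What is shaped like the stored1 but green or pink is not meant.

How it is judged:
At the end, for the whole second after the job is handed in: Both housings stand in the crate, each in its own cell (within 24 mm of its centre), still (under 20 mm/s) and let go; they and the four stored ones are upright within 0.1 rad, undersides within 4 mm of the cell floor ((horizontal distance between housing_nest and cell0 below 0.024 m or horizontal distance between housing_nest and cell1 below 0.024 m or horizontal distance between housing_nest and cell2 below 0.024 m or horizontal distance between housing_nest and cell3 below 0.024 m or horizontal distance between housing_nest and cell4 below 0.024 m or horizontal distance between housing_nest and cell5 below 0.024 m) and z of each of housing_nest, housing_mat, stored0, stored1, stored2, stored3 in the frame of crate below 0.009 m and angle between each of housing_nest, housing_mat, stored0, stored1, stored2, stored3's own z axis and vertical below 0.1 rad and linear speed of each of housing_nest, housing_mat below 0.02 m/s and (horizontal distance between housing_mat and cell0 below 0.024 m or horizontal distance between housing_mat and cell1 below 0.024 m or horizontal distance between housing_mat and cell2 below 0.024 m or horizontal distance between housing_mat and cell3 below 0.024 m or horizontal distance between housing_mat and cell4 below 0.024 m or horizontal distance between housing_mat and cell5 below 0.024 m)); the robot touches nothing.
It fails at once if a new housing is dropped into the crate (moves faster than 0.6 m/s below its rim) ((x of housing_nest in the frame of crate between -0.0835 and 0.0835 m and y of housing_nest in the frame of crate between -0.124 and 0.124 m and z of housing_nest in the frame of crate below 0.045 m and linear speed of housing_nest above 0.6 m/s) or (x of housing_mat in the frame of crate between -0.0835 and 0.0835 m and y of housing_mat in the frame of crate between -0.124 and 0.124 m and z of housing_mat in the frame of crate below 0.045 m and linear speed of housing_mat above 0.6 m/s)).
It fails at once if a housing already in the crate is moved by more than 20 mm or tipped by more than 0.3 rad (distance of any of stored0, stored1, stored2, stored3 from where it was at the start of the episode above 0.02 m or angle between any of stored0, stored1, stored2, stored3's own z axis and vertical above 0.3 rad).
It fails at once if the blank, the bottle, the caliper, the screwdriver or the brush is moved by more than 20 mm (distance of any of blank, cleaner, caliper, screwdriver, brush from where it was at the start of the episode above 0.02 m).
It also fails if it takes over 54 s, if anything falls off the work surface, if the arm or the gripper's body presses on something with over 40 N, if the wrist force passes 120 N, or if a joint passes its speed limit or range.

## Working session

There is one attempt and no reset: what is moved stays moved. The work goes in short steps, Python scripts to look and compute and a tool call to move; the robot and the scene stay as the last step left them, time stands still between calls to the robot, and variables do not carry over. Pictures are saved under pics/ and viewed, at most 10 in all, crops included, and the job is handed in when it is done.

Besides the shell and the picture viewer there is one more tool, called after "Call:" by a JSON object that holds its "op" and its "data". apply_moves: Moves the arm, as the interface text tells. Its arguments: {"type":"object","properties":{"motion":{"type":"array","items":{"type":"array","items":{"type":"number"}}},"hand":{"type":"number"},"newtons":{"type":"number"}},"required":["motion"]}

```bash
mkdir -p pics; ls; cat > h.py <<'E'
import numpy as np, cv2
from plant import sensors, imaging, order
def pts(c):
    z=c["z_map"]; v,u=np.mgrid[0:480,0:640]
    P=np.stack([(u-c["cx"])/c["fx"]*z,(v-c["cy"])/c["fy"]*z,z,np.ones_like(z)],-1)
    W=P@np.linalg.inv(np.array(c["world_to_cam"])).T
    W=W[...,:3]; W[z<=0]=np.nan
    return W
E
python3 - <<'E'
from h import *
print(sensors.observe())
for n in("scene","top"):
    c=imaging.capture(n); cv2.imwrite(f"pics/{n}0.png",c["img"]); W=pts(c)
    np.savez(f"{n}0.npz",W=W,img=c["img"])
    print(n,np.round(np.linalg.inv(c["world_to_cam"]),3).tolist(),c["fx"])
    for q in("crate","nest","housing_nest","housing_mat","stored0","blank","cleaner","screwdriver","brush","caliper"):
        for d in imaging.silhouettes(c,q)[:7]:
            if d["p"]<.3: continue
            p=W[d["region"]]; p=p[~np.isnan(p[:,0])]
            if len(p)==0: continue
            t=p[p[:,2]>np.percentile(p[:,2],97)-.006]
            print(q,round(d["p"],2),np.round(np.array(d["extent"])*[640,480,640,480]).tolist(),"top",np.round(((t.min(0)+t.max(0))/2),3),np.round(np.ptp(t,axis=0)[:2],3))
E
```

```text
pics
{'time_s': 0.0, 'qpos': array([-1.23711899e+00,  2.21224186e-01,  1.52760441e+00, -1.81508270e-05,
        1.39470280e+00, -1.26083265e-01]), 'joint_velocities': array([-0.00165121,  0.00026347,  0.00134195, -0.00095868, -0.00027982,
       -0.00053861]), 'joint_torque': array([ 6.31715611e-04, -4.94605744e+01, -3.87376463e+01,  6.99222693e-02,
        5.70242980e-02, -1.25862953e-04]), 'ee_pos': array([ 0.27712931, -0.55950881,  0.22144201]), 'orientation': array([-9.63226420e-04,  9.73692855e-01,  2.27862423e-01, -1.09322518e-04]), 'contact_force': array([-0.77291843,  0.40554786,  0.45305889]), 'ft_torque': array([0.0109509 , 0.01154978, 0.0218791 ]), 'gripper_force': 0.0, 'width': 1.0068997802563247}
scene [[-0.351, 0.618, -0.704, 1.162], [0.936, 0.221, -0.273, 0.299], [-0.013, -0.755, -0.656, 0.637], [0.0, 0.0, 0.0, 1.0]] 440.986794539858
crate 0.89 [387.0, 274.0, 144.0, 99.0] top [0.563 0.205 0.067] [0.218 0.281]
crate 0.6 [386.0, 268.0, 28.0, 48.0] top [0.602 0.211 0.105] [0.033 0.031]
nest 0.82 [167.0, 194.0, 70.0, 46.0] top [ 0.482 -0.348  0.037] [0.118 0.114]
housing_n
[... 2076 characters left out ...]
5.0, 219.0, 26.0, 27.0] top [0.601 0.21  0.106] [0.03  0.031]
stored0 0.7 [293.0, 256.0, 28.0, 20.0] top [0.531 0.119 0.106] [0.03  0.029]
stored0 0.32 [523.0, 285.0, 64.0, 55.0] top [ 0.481 -0.351  0.038] [0.115 0.117]
blank 0.91 [412.0, 272.0, 29.0, 22.0] top [ 0.505 -0.124  0.064] [0.043 0.043]
cleaner 0.78 [521.0, 183.0, 52.0, 38.0] top [ 0.686 -0.333  0.131] [0.025 0.027]
screwdriver 0.85 [385.0, 340.0, 94.0, 17.0] top [ 0.364 -0.125  0.027] [0.024 0.097]
brush 0.76 [103.0, 262.0, 26.0, 101.0] top [0.511 0.491 0.021] [0.199 0.043]
brush 0.69 [247.0, 237.0, 145.0, 111.0] top [0.563 0.204 0.078] [0.214 0.281]
caliper 0.64 [370.0, 146.0, 90.0, 32.0] top [ 0.761 -0.039  0.011] [0.063 0.189]
```

View pics/top0.png

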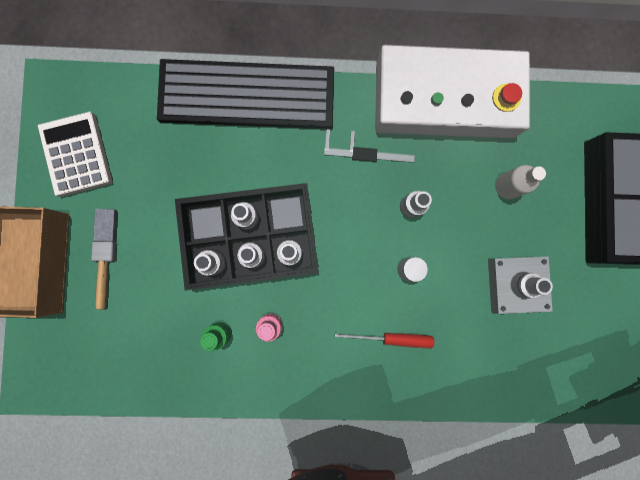

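View pics/scene0.png

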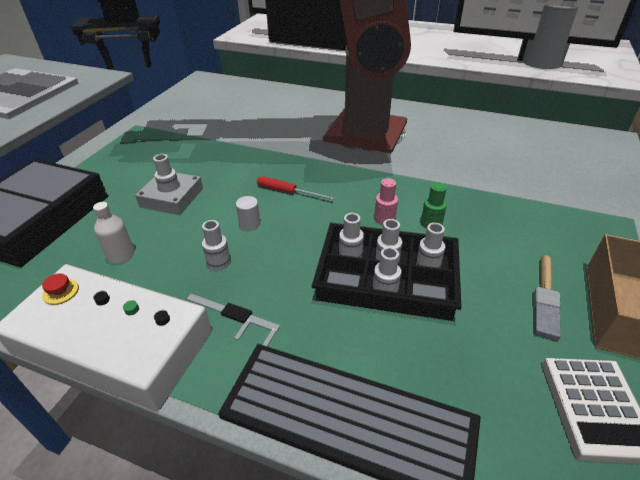

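```bash
python3 - <<'E'
from h import *
for n in("scene","top"):
    W=np.load(f"{n}0.npz")["W"]
    m=(W[...,2]>.043)&(W[...,2]<.056)&(abs(W[...,0]-.562)<.16)&(abs(W[...,1]-.204)<.17)
    h=cv2.minAreaRect(W[m][:,:2].astype(np.float32)); print(n,m.sum(),h)
    def ctr(x,y,zmin,r=.025):
        m=(W[...,2]>zmin)&(np.hypot(W[...,0]-x,W[...,1]-y)<r); p=W[m]
        c,rr=cv2.minEnclosingCircle(p[:,:2].astype(np.float32)); print((x,y),np.round(c,4),round(rr,4),np.median(p[:,2]).round(4))
    for x,y in((.507,.274),(.524,.194),(.601,.21),(.531,.119)): ctr(x,y,.098)
    ctr(.482,-.35,.105);ctr(.637,-.128,.093)
E
```

```text
scene 3317 ((0.5241473913192749, 0.1986304223537445), (0.2596313953399658, 0.2604922652244568), 9.10305118560791)
(0.507, 0.274) [0.5083 0.2738] 0.0175 0.1058
(0.524, 0.194) [0.526  0.1947] 0.0172 0.106
(0.601, 0.21) [0.6024 0.2113] 0.0169 0.1059
(0.531, 0.119) [0.5323 0.1215] 0.017 0.1058
(0.482, -0.35) [ 0.4826 -0.3499] 0.0182 0.1148
(0.637, -0.128) [ 0.6378 -0.1277] 0.0174 0.101
top 3243 ((0.5240145325660706, 0.19795964658260345), (0.2570798099040985, 0.2603975832462311), 8.94412612915039)
(0.507, 0.274) [0.5077 0.2734] 0.0158 0.1065
(0.524, 0.194) [0.5244 0.1943] 0.016 0.1063
(0.601, 0.21) [0.6022 0.2098] 0.016 0.1061
(0.531, 0.119) [0.5315 0.1194] 0.0158 0.1064
(0.482, -0.35) [ 0.4822 -0.35  ] 0.0169 0.1149
(0.637, -0.128) [ 0.6366 -0.129 ] 0.016 0.1014
```

The top view shows the crate around (247,235). Its two empty cells, with grey squares, are at (207,222) and (287,212), both in the far row. The green and pink look-alikes at (213,337) and (267,328) stand outside it. The mat housing is at (417,204), the nest housing at (532,286) and the blank at (415,270). The scene view agrees, with the empty cells at (345,285) and (430,290).

```bash
python3 - <<'E'
from h import *
for n in("scene","top"):
    d=np.load(f"{n}0.npz"); W=d["W"]
    m=(W[...,2]>.046)&(W[...,2]<.055)&(W[...,0]>.435)&(abs(W[...,0]-.562)<.16)&(abs(W[...,1]-.204)<.17)
    (cx,cy),s,a=cv2.minAreaRect(W[m][:,:2].astype(np.float32)); print(n,(cx,cy),s,a)
    # grey squares
    g=(W[...,2]>.0)&(W[...,2]<.012)&(d["img"].min(-1)>60)&(abs(W[...,0]-.6)<.05)&(abs(W[...,1]-.204)<.13)
    nl,l,st,ce=cv2.connectedComponentsWithStats(g.astype(np.uint8))
    for i in range(1,nl):
        if st[i,4]>80: print("pad",st[i,4],ce[i],W[l==i].mean(0).round(4),cv2.minAreaRect(W[l==i][:,:2].astype(np.float32)))
s=sensors.observe(); w,x,y,z=s["orientation"]
from scipy.spatial.transform import Rotation as R
print(R.from_quat([x,y,z,w]).as_matrix().round(3))
E
```

```text
scene (0.5618541240692139, 0.20471270382404327) (0.18304920196533203, 0.2604916989803314) 9.052647590637207
pad 340 [343.36470588 278.32941176] [0.5987 0.1282 0.007 ] ((0.5984458327293396, 0.127801775932312), (0.0315406508743763, 0.06083518639206886), 9.464252471923828)
pad 371 [429.09433962 290.44743935] [0.5733 0.2895 0.0069] ((0.5729172229766846, 0.2887396216392517), (0.030965091660618782, 0.06145007908344269), 11.157206535339355)
pad 381 [420.6167979  319.68503937] [0.6426 0.2871 0.0019] ((0.6421462893486023, 0.2659717798233032), (0.020556822419166565, 0.13657180964946747), 3.0522847175598145)
top (0.5624291300773621, 0.20400550961494446) (0.17930488288402557, 0.2603975832462311) 8.944125175476074
pad 1127 [286.26708075 213.57497782] [0.6136 0.1292 0.0069] ((0.6142064332962036, 0.12957511842250824), (0.06753456592559814, 0.07373780757188797), 9.214794158935547)
pad 374 [250.21122995 221.31283422] [0.5955 0.2024 0.0061] ((0.6021552085876465, 0.20984996855258942), (0.06901433318853378, 0.07028379291296005), 8.058687210083008)
pad 933 [207.00535906 222.43515541] [0.5903 0.2898 0.007 ] ((0.5905416011810303, 0.2896707057952881), (0.062983438372612, 0.062933050096035), 8.337223052978516)
pad 244 [291.88934426 239.79918033] [0.56   0.116  0.0061] ((0.5611990690231323, 0.11978577822446823), (0.022670505568385124, 0.0740785002708435), 0.4787917733192444)
[[ 0.896  0.444  0.   ]
 [ 0.444 -0.896 -0.   ]
 [-0.     0.    -1.   ]]
```

Both views agree on the positions:

| Thing | x, y | Height |
|---|---|---|
| Nest housing | (0.482, -0.350) | top 0.115 |
| Mat housing | (0.637, -0.1285) | top 0.101 |
| Cell3 | (0.614, 0.130) | – |
| Cell5 | (0.590, 0.290) | – |

The crate is turned about 9°. I'll go above the nest and line the tool up with the world axes.

Call:
{"op": "apply_moves", "data": {"motion": [[0.035,-0.012,0,0.12],[0.07,-0.024,0,0.24],[0.105,-0.037,0,0.36],[0.14,-0.049,0,0.459],[0.175,-0.061,0,0.459],[0.21,-0.073,0,0.459],[0.24,-0.084,0,0.459],[0.265,-0.093,0,0.459],[0.277,-0.097,0,0.459],[0.277,-0.097,0,0.459]], "hand": 0.3, "newtons": 25}}

```text
time_s: 1.93
ee_pos: [0.4842, -0.3482, 0.2226]
orientation: [-0.0, 1.0, 0.002, 0.0]
contact_force: [-0.2, -0.3, -0.1]
width: 0.701
gripper_force: 0.0
```

Call:
{"op": "apply_moves", "data": {"motion": [[-0.002,0.002,0.02,0],[-0.002,0.002,0.045,0],[-0.002,0.002,0.07,0],[-0.002,0.002,0.09,0],[-0.002,0.002,0.11,0],[-0.002,0.002,0.125,0],[-0.002,0.002,0.135,0],[-0.002,0.002,0.138,0],[-0.002,0.002,0.138,0]]}}

```text
time_s: 2.68
ee_pos: [0.4796, -0.3527, 0.0838]
orientation: [-0.0, 1.0, -0.0, -0.001]
contact_force: [-0.2, 0.7, -0.2]
width: 0.701
gripper_force: 0.0
```

```bash
python3 - <<'E'
from h import *
c=imaging.capture("scene"); cv2.imwrite("pics/s1.png",cv2.resize(c["img"][100:260,60:280],None,fx=3,fy=3))
print(sensors.observe()["ee_pos"])
E
```

```text
[ 0.48033367 -0.3529927   0.08490826]
```

View pics/s1.png

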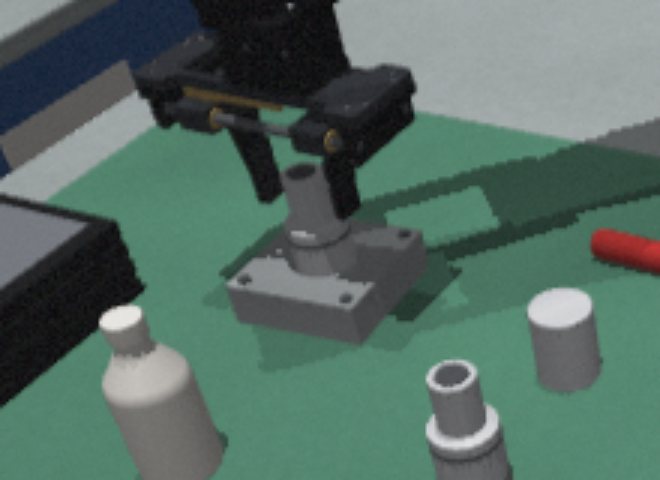

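The crop shows the open fingers on either side of the neck at about (300,195), with the tips just above the shoulder. I'll correct by 2 mm and close.

Call:
{"op": "apply_moves", "data": {"motion": [[0.002,-0.0025,0,0],[0.002,-0.0025,0,0],[0.002,-0.0025,0,0]]}}

```text
time_s: 2.98
ee_pos: [0.4833, -0.3501, 0.0858]
orientation: [0.001, 1.0, 0.001, 0.001]
contact_force: [-0.0, 0.0, -0.3]
width: 0.697
gripper_force: 0.0
```

Call:
{"op": "apply_moves", "data": {"motion": [[0,0,0,0],[0,0,0,0],[0,0,0,0],[0,0,0,0],[0,0,0,0],[0,0,0,0],[0,0,0,0],[0,0,0,0]], "hand": 1, "newtons": 25}}

```text
time_s: 3.65
ee_pos: [0.4825, -0.3498, 0.0845]
orientation: [0.0, 1.0, 0.0, -0.0]
contact_force: [0.1, -1.1, -0.3]
width: 0.357
gripper_force: 25.0
```

Call:
{"op": "apply_moves", "data": {"motion": [[0,0,-0.004,0],[0,0,-0.01,0],[0,0,-0.018,0],[0,0,-0.03,0],[0,0,-0.045,0],[0,0,-0.065,0],[0,0,-0.085,0],[0,0,-0.105,0],[0,0,-0.12,0],[0,0,-0.125,0]]}}

```text
time_s: 4.48
ee_pos: [0.4839, -0.351, 0.2143]
orientation: [0.002, 1.0, 0.0, 0.002]
contact_force: [1.5, -0.4, -1.3]
width: 0.352
gripper_force: 25.0
```

```bash
cat > held.py <<'E'
from h import *
s=sensors.observe(); x,y,z=s["ee_pos"]; print("tcp",np.round(s["ee_pos"],4),s["width"],s["gripper_force"],s["time_s"])
import sys
c=imaging.capture("scene"); cv2.imwrite(f"pics/{sys.argv[1]}.png",c["img"]); W=pts(c)
m=(np.hypot(W[...,0]-x,W[...,1]-y)<.04)&(W[...,2]<z-.005)&(W[...,2]>z-.12)
p=W[m]
if len(p)<10: print("few",len(p)); sys.exit()
print(len(p),"zmin",p[:,2].min(),"below tcp",z-p[:,2].min())
# circle fits of body at two heights -> tilt
from scipy.optimize import least_squares
for lo,hi in((.008,.02),(.02,.035),(.035,.05),(.05,.066)):
    q=p[(z-p[:,2]>lo)&(z-p[:,2]<hi)]
    if len(q)<15: continue
    r=least_squares(lambda a:np.hypot(q[:,0]-a[0],q[:,1]-a[1])-.024,[x,y],loss="soft_l1",f_scale=.001); print(lo,len(q),r.x.round(4),r.cost)
E
python3 held.py held1
```

```text
tcp [ 0.4839 -0.351   0.2143] 0.35240265734505205 24.95832831133157 4.4833
676 zmin 0.14411619377031215 below tcp 0.0701898735947444
0.008 180 [ 0.481  -0.3514] 0.0003058524857560818
0.02 150 [ 0.4821 -0.3504] 8.361622545860725e-05
0.035 143 [ 0.4821 -0.351 ] 7.185925127060352e-05
0.05 153 [ 0.4822 -0.351 ] 0.0001008617427305663
```

Call:
{"op": "apply_moves", "data": {"motion": [[0.002,-0.01,0,0],[0.005,-0.03,0,0],[0.01,-0.058,0,0],[0.015,-0.09,0,0],[0.02,-0.122,0,0],[0.026,-0.156,0,0],[0.032,-0.19,0,0],[0.038,-0.224,0,0],[0.044,-0.258,0,0],[0.05,-0.292,0,0]]}}

```text
time_s: 5.37
ee_pos: [0.5311, -0.0551, 0.2079]
orientation: [-0.0, 1.0, 0.0, -0.001]
contact_force: [0.6, 0.5, -2.2]
width: 0.354
gripper_force: 25.0
```

Call:
{"op": "apply_moves", "data": {"motion": [[0.006,-0.034,0,0],[0.012,-0.068,0,0],[0.018,-0.102,0,0],[0.024,-0.136,0,0],[0.03,-0.17,0,0],[0.036,-0.204,0,0],[0.042,-0.238,0,0],[0.047,-0.27,0,0],[0.051,-0.298,0,0],[0.054,-0.318,0,0]]}}

```text
time_s: 6.2
ee_pos: [0.5842, 0.2635, 0.2074]
orientation: [-0.0, 1.0, 0.001, -0.002]
contact_force: [0.1, -0.6, -1.9]
width: 0.35
gripper_force: 25.0
```

Call:
{"op": "apply_moves", "data": {"motion": [[0.003,-0.015,0,0],[0.004,-0.025,0,0],[0.004,-0.03,0,0],[0.004,-0.03,0,0],[0.004,-0.03,0,0],[0.004,-0.03,0,0]]}}

```text
time_s: 6.7
ee_pos: [0.5899, 0.2894, 0.2093]
orientation: [0.0, 1.0, -0.0, -0.0]
contact_force: [-0.3, 0.1, -2.1]
width: 0.352
gripper_force: 25.0
```

```bash
python3 held.py held2
```

```text
tcp [0.5899 0.2894 0.2093] 0.3517982378786845 24.956942349672318 6.7
1049 zmin 0.1390665858139979 below tcp 0.07024097667201223
0.008 315 [0.5865 0.2901] 0.0005735504492329188
0.02 226 [0.5883 0.29  ] 5.648972439842051e-05
0.035 216 [0.5882 0.2899] 4.206061002046523e-05
0.05 222 [0.5881 0.2896] 5.220818993611239e-05
```

Call:
{"op": "apply_moves", "data": {"motion": [[0,0,0.008,0],[0,0,0.022,0],[0,0,0.04,0],[0,0,0.058,0],[0,0,0.075,0],[0,0,0.09,0],[0,0,0.104,0],[0,0,0.115,0],[0,0,0.122,0],[0,0,0.125,0]]}}

```text
time_s: 7.58
ee_pos: [0.5892, 0.2899, 0.0826]
orientation: [0.0, 1.0, 0.0, -0.001]
contact_force: [-1.2, 0.4, -1.6]
width: 0.352
gripper_force: 25.0
```

Call:
{"op": "apply_moves", "data": {"motion": [[0,0,0.001,0],[0,0,0.002,0],[0,0,0.003,0],[0,0,0.004,0],[0,0,0.005,0],[0,0,0.005,0]]}}

```text
time_s: 8.08
ee_pos: [0.5901, 0.2904, 0.0798]
orientation: [-0.0, 1.0, 0.0, 0.0]
contact_force: [0.2, -0.6, -2.8]
width: 0.353
gripper_force: 25.0
```

Call:
{"op": "apply_moves", "data": {"motion": [[0,0,0.001,0],[0,0,0.002,0],[0,0,0.003,0],[0,0,0.003,0]]}}

```text
time_s: 8.42
ee_pos: [0.5898, 0.2903, 0.0762]
orientation: [0.0, 1.0, 0.0, -0.0]
contact_force: [-0.2, 0.1, -1.9]
width: 0.352
gripper_force: 25.0
```

Call:
{"op": "apply_moves", "data": {"motion": [[0,0,0.001,0],[0,0,0.001,0],[0,0,0.002,0],[0,0,0.002,0]]}}

```text
time_s: 8.75
ee_pos: [0.5906, 0.2904, 0.0755]
orientation: [-0.0, 1.0, 0.0, 0.001]
contact_force: [-0.7, -0.5, 3.6]
width: 0.357
gripper_force: 25.0
```

The force has changed sign, so the housing is on the floor. Releasing with a small opening.

Call:
{"op": "apply_moves", "data": {"motion": [[0,0,0,0],[0,0,0,0],[0,0,0,0],[0,0,0,0],[0,0,0,0]], "hand": 0.42}}

```text
time_s: 9.17
ee_pos: [0.5899, 0.2904, 0.0743]
orientation: [0.0, 1.0, 0.0, -0.0]
contact_force: [-0.1, -0.2, 0.4]
width: 0.565
gripper_force: 0.0
```

Call:
{"op": "apply_moves", "data": {"motion": [[0,0,-0.006,0],[0,0,-0.02,0],[0,0,-0.04,0],[0,0,-0.065,0],[0,0,-0.09,0],[0,0,-0.11,0],[0,0,-0.125,0],[0,0,-0.13,0],[0,0,-0.13,0]]}}

```text
time_s: 9.92
ee_pos: [0.5913, 0.2909, 0.2079]
orientation: [-0.001, 1.0, 0.0, 0.002]
contact_force: [-0.2, 0.2, 0.3]
width: 0.578
gripper_force: 0.0
```

```bash
cat > chk.py <<'E'
from h import *
import sys
s=sensors.observe(); print(s["ee_pos"].round(4),s["time_s"])
for n in ("scene","top"):
    c=imaging.capture(n); cv2.imwrite(f"pics/{sys.argv[1]}_{n}.png",c["img"]); W=pts(c)
    for x,y,zm in((.507,.274,.098),(.524,.194,.098),(.601,.21,.098),(.531,.119,.098),(.590,.290,.098),(.614,.13,.098),(.637,-.128,.093)):
        p=W[(W[...,2]>zm)&(W[...,2]<.115)&(np.hypot(W[...,0]-x,W[...,1]-y)<.025)]
        if len(p)<20: print(x,y,"none"); continue
        cc,r=cv2.minEnclosingCircle(p[:,:2].astype(np.float32)); print(n,(x,y),np.round(cc,4),round(r,4),np.median(p[:,2]).round(4))
E
python3 chk.py a1
```

```text
[0.5913 0.2909 0.2079] 9.9167
scene (0.507, 0.274) [0.5085 0.2749] 0.0176 0.1059
scene (0.524, 0.194) [0.5254 0.1958] 0.0164 0.1059
scene (0.601, 0.21) [0.6025 0.2113] 0.0169 0.1058
scene (0.531, 0.119) [0.5316 0.121 ] 0.017 0.1059
scene (0.59, 0.29) [0.5897 0.2904] 0.017 0.1059
0.614 0.13 none
scene (0.637, -0.128) [ 0.6369 -0.1284] 0.017 0.1009
top (0.507, 0.274) [0.5077 0.2736] 0.016 0.1062
top (0.524, 0.194) [0.5245 0.1945] 0.0159 0.1061
top (0.601, 0.21) [0.6022 0.2098] 0.0161 0.1061
top (0.531, 0.119) [0.5315 0.1194] 0.0159 0.1064
0.59 0.29 none
0.614 0.13 none
top (0.637, -0.128) [ 0.6368 -0.1287] 0.0163 0.1012
```

The first housing stands in cell5 at the right height, and the others haven't moved. Now the mat housing.

Call:
{"op": "apply_moves", "data": {"motion": [[0.003,0.02,0,0],[0.008,0.06,0,0],[0.013,0.1,0,0],[0.018,0.14,0,0],[0.023,0.18,0,0],[0.028,0.22,0,0],[0.033,0.26,0,0],[0.038,0.3,0,0],[0.042,0.34,0,0],[0.045,0.375,0,0]], "hand": 0.3}}

```text
time_s: 10.85
ee_pos: [0.6342, -0.087, 0.2025]
orientation: [-0.0, 1.0, 0.0, -0.002]
contact_force: [0.4, 0.2, -0.0]
width: 0.699
gripper_force: 0.0
```

Call:
{"op": "apply_moves", "data": {"motion": [[0.001,0.025,0,0],[0.002,0.038,0,0],[0.002,0.0435,0,0],[0.002,0.0435,0.02,0],[0.002,0.0435,0.045,0],[0.002,0.0435,0.07,0],[0.002,0.0435,0.095,0],[0.002,0.0435,0.115,0],[0.002,0.0435,0.128,0],[0.002,0.0435,0.134,0]]}}

```text
time_s: 11.68
ee_pos: [0.6355, -0.1259, 0.0673]
orientation: [-0.001, 1.0, 0.001, -0.002]
contact_force: [-0.4, 0.1, 0.4]
width: 0.699
gripper_force: 0.0
```

Call:
{"op": "apply_moves", "data": {"motion": [[0,0,0,0],[0,0,0,0],[0,0,0,0]]}}

```text
time_s: 11.93
ee_pos: [0.6386, -0.1282, 0.0723]
orientation: [0.0, 1.0, 0.001, 0.001]
contact_force: [0.2, -0.1, 0.0]
width: 0.702
gripper_force: 0.0
```

Call:
{"op": "apply_moves", "data": {"motion": [[0,0,0,0],[0,0,0,0],[0,0,0,0],[0,0,0,0],[0,0,0,0],[0,0,0,0],[0,0,0,0],[0,0,0,0]], "hand": 1}}

```text
time_s: 12.6
ee_pos: [0.6374, -0.1283, 0.0707]
orientation: [0.0, 1.0, 0.0, 0.0]
contact_force: [-0.8, -1.5, 0.9]
width: 0.352
gripper_force: 25.0
```

Call:
{"op": "apply_moves", "data": {"motion": [[0,0,-0.004,0],[0,0,-0.01,0],[0,0,-0.02,0],[0,0,-0.035,0],[0,0,-0.055,0],[0,0,-0.08,0],[0,0,-0.105,0],[0,0,-0.125,0],[0,0,-0.135,0],[0,0,-0.138,0]]}}

```text
time_s: 13.43
ee_pos: [0.6388, -0.1285, 0.2121]
orientation: [0.001, 1.0, 0.0, 0.002]
contact_force: [0.2, 1.5, -1.6]
width: 0.347
gripper_force: 25.0
```

```bash
python3 held.py held3
```

```text
tcp [ 0.6388 -0.1285  0.2121] 0.3466554390505196 24.977424452081323 13.4333
896 zmin 0.14256819403573223 below tcp 0.06955965893117466
0.008 255 [ 0.6364 -0.1285] 0.0004555297791088195
0.02 199 [ 0.6375 -0.1281] 6.535290433399912e-05
0.035 187 [ 0.6375 -0.128 ] 5.420245503901407e-05
0.05 194 [ 0.6376 -0.1283] 6.583841190471876e-05
```

Call:
{"op": "apply_moves", "data": {"motion": [[-0.001,-0.01,0,0],[-0.003,-0.03,0,0],[-0.006,-0.06,0,0],[-0.009,-0.094,0,0],[-0.012,-0.128,0,0],[-0.015,-0.162,0,0],[-0.018,-0.196,0,0],[-0.021,-0.226,0,0],[-0.0225,-0.247,0,0],[-0.0235,-0.257,0,0]]}}

```text
time_s: 14.32
ee_pos: [0.6115, 0.1326, 0.2061]
orientation: [-0.0, 1.0, 0.002, -0.002]
contact_force: [0.4, 0.5, -2.2]
width: 0.35
gripper_force: 25.0
```

Call:
{"op": "apply_moves", "data": {"motion": [[0,-0.0015,0,0],[0,-0.0015,0,0],[0,-0.0015,0,0],[0,-0.0015,0,0],[0,-0.0015,0,0]]}}

```text
time_s: 14.73
ee_pos: [0.6139, 0.1289, 0.2084]
orientation: [0.0, 1.0, -0.001, -0.0]
contact_force: [-0.2, 0.5, -2.2]
width: 0.355
gripper_force: 25.0
```

```bash
python3 held.py held4
```

```text
tcp [0.6139 0.1289 0.2084] 0.35454446561381137 24.974708736408502 14.7333
939 zmin 0.13815269550882453 below tcp 0.07028406867479334
0.008 283 [0.6108 0.1296] 0.000526622888124576
0.02 203 [0.6127 0.1295] 4.937622472117948e-05
0.035 192 [0.6125 0.1294] 4.598069593028285e-05
0.05 198 [0.6126 0.1293] 4.434918456730031e-05
```

View pics/held4.png

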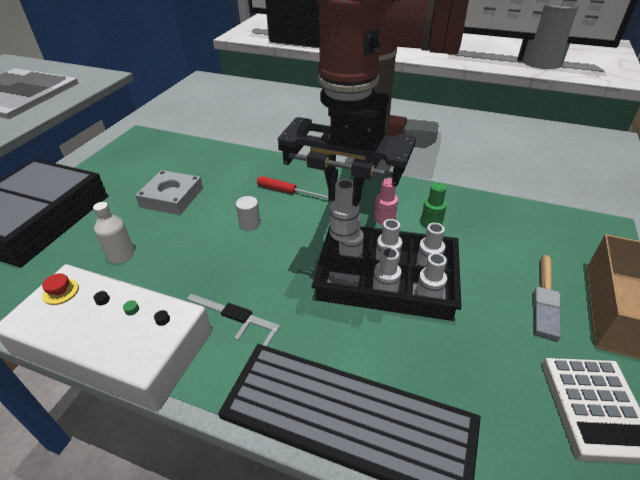

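The picture shows the second housing hanging upright at about (344,215) above the last empty cell, and the first one in its cell at (433,275). Grip offset is about 0.070, so the TCP should meet the floor near 0.0755.

Call:
{"op": "apply_moves", "data": {"motion": [[0,-0.0005,0.008,0],[0,-0.0005,0.022,0],[0,-0.0005,0.04,0],[0,-0.0005,0.058,0],[0,-0.0005,0.075,0],[0,-0.0005,0.09,0],[0,-0.0005,0.104,0],[0,-0.0005,0.115,0],[0,-0.0005,0.122,0],[0,-0.0005,0.126,0]]}}

```text
time_s: 15.62
ee_pos: [0.6129, 0.1308, 0.0809]
orientation: [0.0, 1.0, 0.0, -0.001]
contact_force: [-0.7, -0.7, -1.4]
width: 0.354
gripper_force: 25.0
```

Call:
{"op": "apply_moves", "data": {"motion": [[0,0,0.001,0],[0,0,0.002,0],[0,0,0.003,0],[0,0,0.004,0],[0,0,0.004,0],[0,0,0.004,0]]}}

```text
time_s: 16.12
ee_pos: [0.6139, 0.1309, 0.079]
orientation: [-0.0, 1.0, 0.0, 0.0]
contact_force: [-0.1, 0.1, -2.6]
width: 0.351
gripper_force: 25.0
```

Call:
{"op": "apply_moves", "data": {"motion": [[0,0,0.001,0],[0,0,0.0015,0],[0,0,0.002,0],[0,0,0.002,0]]}}

```text
time_s: 16.45
ee_pos: [0.6135, 0.1309, 0.0764]
orientation: [0.0, 1.0, 0.0, -0.0]
contact_force: [-0.0, -0.4, -1.9]
width: 0.35
gripper_force: 25.0
```

Call:
{"op": "apply_moves", "data": {"motion": [[0,0,0.0005,0],[0,0,0.001,0],[0,0,0.0015,0],[0,0,0.0015,0]]}}

```text
time_s: 16.78
ee_pos: [0.614, 0.1308, 0.0757]
orientation: [0.0, 1.0, 0.0, 0.0]
contact_force: [-0.9, 0.3, 2.6]
width: 0.353
gripper_force: 25.0
```

Contact again. I'll release, retreat upwards and check.

Call:
{"op": "apply_moves", "data": {"motion": [[0,0,0,0],[0,0,0,0],[0,0,0,0],[0,0,0,0],[0,0,0,0]], "hand": 0.42}}

```text
time_s: 17.2
ee_pos: [0.6137, 0.1309, 0.075]
orientation: [-0.0, 1.0, 0.0, 0.0]
contact_force: [0.2, 1.0, 0.5]
width: 0.56
gripper_force: 0.0
```

Call:
{"op": "apply_moves", "data": {"motion": [[0,0,-0.006,0],[0,0,-0.02,0],[0,0,-0.04,0],[0,0,-0.065,0],[0,0,-0.09,0],[0,0,-0.115,0],[0,0,-0.135,0],[0,0,-0.15,0],[0,0,-0.15,0]]}}

```text
time_s: 17.95
ee_pos: [0.6162, 0.1312, 0.2315]
orientation: [-0.0, 1.0, 0.0, 0.005]
contact_force: [0.9, -0.5, 1.0]
width: 0.582
gripper_force: 0.0
```

Call:
{"op": "apply_moves", "data": {"motion": [[0,0.03,0,0],[0,0.065,0,0],[0,0.1,0,0],[0,0.135,0,0],[0,0.165,0,0],[0,0.18,0,0],[0,0.18,0,0],[0,0.18,0,0]]}}

```text
time_s: 18.62
ee_pos: [0.6135, -0.0494, 0.2247]
orientation: [-0.0, 1.0, -0.0, -0.0]
contact_force: [-0.5, 0.2, -0.4]
width: 0.582
gripper_force: 0.0
```

```bash
python3 chk.py a2
```

```text
[ 0.6135 -0.0494  0.2247] 18.6167
scene (0.507, 0.274) [0.5081 0.275 ] 0.0169 0.1057
scene (0.524, 0.194) [0.5251 0.1965] 0.0172 0.106
scene (0.601, 0.21) [0.6022 0.212 ] 0.0173 0.1057
scene (0.531, 0.119) [0.5317 0.1205] 0.0167 0.106
scene (0.59, 0.29) [0.5893 0.2903] 0.0163 0.1056
scene (0.614, 0.13) [0.614  0.1314] 0.0172 0.106
0.637 -0.128 none
top (0.507, 0.274) [0.5081 0.2737] 0.0162 0.1062
top (0.524, 0.194) [0.5245 0.1945] 0.016 0.1063
top (0.601, 0.21) [0.6022 0.2099] 0.016 0.1063
top (0.531, 0.119) [0.5314 0.1194] 0.0159 0.1064
top (0.59, 0.29) [0.5892 0.2892] 0.0162 0.1061
top (0.614, 0.13) [0.613  0.1302] 0.016 0.1064
0.637 -0.128 none
```

View pics/a2_top.png

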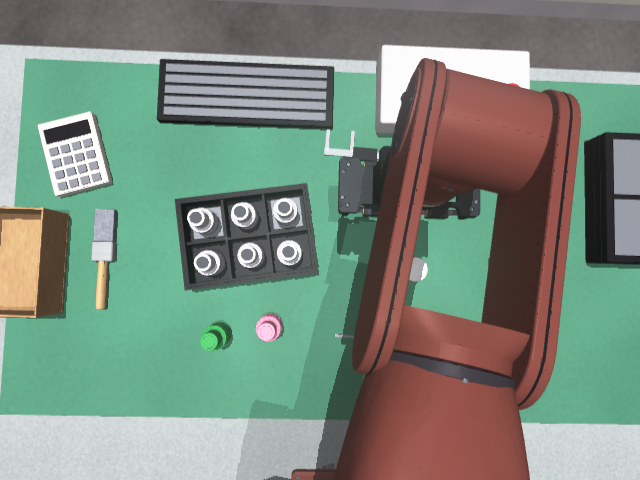

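The picture shows all six cells filled with upright housings, the new ones at (203,221) and (286,211). Both new tops are level with the stored ones, and the arm is clear.

```bash
python3 -c "
from plant import order; print(order.close_job())"
```

```text
the job is handed in; nothing more can be done
None
```

Both housings now stand upright in their own cells (nest housing in cell5, mat housing in cell3), measured within about 2 mm of centre, and the job was handed in at about 19 s; no verdict came back.

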